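# Unlock a filter housing, raise its flap to the pointer and hold it there

### The job

Pull the red locking cap on the side of the grey filter housing all the way out, which frees the see-through flap. Then swing the flap up (it has a black bar handle) until its orange-striped edge lines up with the yellow pointer on the angle scale, and finish while still holding it steady there with the fingers, so that the filter inside can be inspected: the flap falls shut if let go. Do not move the pointer, and leave the spare filter, the torch and the spanner round the housing where they are.

Things in the scene. Friction and masses are not known exactly. Their poses are not given: they have to be found in the camera images.
- housing: grey open-topped box fixed to the bench, 180 x 160 x 70 mm (x, y, z), a filter disc inside. Origin: centre of its underside; +x away from the robot at yaw 0. Flap hinge axis: parallel to y, at x = 80, z = 74 mm. Left (+y) side: white arc scale about that axis, y = 84 to 101 mm, 220 mm high. Right (-y) side: dark bracket 20 mm wide, out to y = -113 mm, 95 mm high, carries the cap
- cap (a joint): slide of the locking cap, m: 0 = in (the bolt on the cap reaches over the flap's right edge and blocks it), 0.022 = fully out (free); it moves along the housing's -y. It is stiff, about 5 N, and stays where it is left
- cap_grip (a point): centre of the red locking cap, a round knob 24 mm in diameter, 28 mm long, its axis level along the housing's y, 83 mm above the bench. While in, it lies at x = -40, y = -136 mm of the housing, with a 9 mm gap between cap and bracket. Axes as the housing's
- flap (a joint): angle of the flap, rad: 0 = shut and level, grows as its near edge rises, to 1.45. It has almost no friction and falls shut when let go
- flap_handle (a point): middle of the flap's handle: a black round bar, 10 mm in diameter, 80 mm free between its posts, parallel to the hinge axis; 145 mm from that axis along the flap and 37 mm above its middle plane (flap 6 mm thick, 156 mm wide), so 111 mm above the bench when shut. x axis: along the flap towards the hinge; z: square to it. The flap weighs about 0.35 kg
- flap_edge (a point): near left corner of the flap, at the end of its orange stripe: 165 mm from the hinge axis, in the flap's middle plane
- pointer (a joint): angle of the yellow pointer, rad, about the flap's hinge axis, counted as the flap's: lined up when both are equal. Set differently each time, between 0.53 and 1.0. It has friction and stays put unless knocked
- pointer_tip (a point): free end of the yellow pointer, a thin bar beside the flap's left edge, 165 mm from the hinge axis. x axis: along the pointer towards the hinge axis
- spare_filter: loose white filter disc, 60 mm across, 25 mm high, left of the housing; a bystander. Origin: centre of its underside
- torch: grey torch standing upright, 35 mm across, 96 mm high, right of the housing; a bystander. Origin: centre of its underside
- spanner: steel spanner, 159 mm long, lying to the near right of the housing; a bystander. Origin: centre of its underside

How it is judged:
By the outcome, as a careful person would: the job done as asked, in the order asked, and still so for the second after the job is handed in, while the arm keeps its last pose, push and grip.
It also fails if it takes over 48 s, if anything falls off the work surface, if the arm or the gripper's body presses on something with over 40 N, if the wrist force passes 120 N, or if a joint passes its speed limit or range.

### The arm

A 6-joint arm with a two-finger parallel gripper is mounted at the origin on a cart in front of the work surface, level with it; the furniture and walls round the work are solid. World frame = base frame: x ahead of the robot, y to its left, z up, the work surface at z = 0. Lengths are in m, angles in rad, forces in N, time in s.
With the tool pointing down it reaches from about 0.325 to 0.9 m from the base axis. Payload 3.5 kg.
Tool frame: the origin (TCP) lies midway between the tips of the shut fingers; the grasp point (between the pads) lies 19 mm behind it; z points along the fingers, y is the line along which they close (so a half turn about z gives the same grasp; the last joint's range is limited). The gripper opens to 85 mm and grips with 20 to 120 N. Pads are 22 mm wide; open, the fingers measure 114 mm over their backs; the gripper's body (76 mm by 85 mm) begins 54 mm behind the grasp point. The pads swing forward as they close: fully open they stand 13 mm farther back than shut.
Start: joints at [1.158, 0.276, -0.026, 1.268, 0, 1.467], TCP at [0.191, 0.595, 0.231] pointing down, gripper open.
Joint ranges: [-3.12, 3.12], [-0.85, 1.88], [-1.08, 1.24], [-1.95, 2.15], [-1.57, 1.53], [-3.14, 3.14]. Speed limits (rad/s): [2.57, 2.57, 3.14, 3.14, 3.14, 3.14].

### API

Orientations are given as a rotation vector (axis times angle).
In Python, from workcell import state, eyes, hand_in, spotter gives the robot as it stands. The module is installed in compiled form; this text tells all that it offers.
- The arm moves only by the shell command python3 -m inch 'ROWS' [OPENING] [FORCE]. ROWS is JSON, a list of rows, each a list of 4 numbers: the shift along the tool's x, y, z in units of 30 mm (1.0 is 30 mm), then the turn about the tool's z in units of 8 degrees (1.0 is 8 degrees). A call has 1 to 5 rows; each row shifts and turns the commanded pose from where the row before left it, along the tool's axes as they then stand; what a row does not reach is not made up. A row lasts 1/10 s, in which the tool goes at most 50 mm and 8.59 degrees, less where a joint would pass 70% of its speed; a pose out of reach is approached as far as the arm can. A call is refused whole if a number of a shift passes 1 or a number of a turn 1, either way. A call with a gripper value outside its range is refused whole. OPENING is the finger opening in mm, from 0 to 85.4, set as the call begins (- or left out, the last holds). The fingers move at their own pace and stop on an object; FORCE is the grip in N (left out, the last holds). Time passes only in rows, so rows that do not move let the fingers close. It gives the time, the measured TCP pose, the force, the opening and the grip force at its end, in the units of the state.
- state(): the state, without advancing time (a new reading comes with each control period).
- eyes.get_image(name): name is "scene" or "side" or "wrist"; returns the picture (420x560x3 uint8, red, green, blue); there is no depth.
- eyes.calibration(name): a dict with "camera_matrix" (3x3 intrinsics, pixels), "rvec" (rotation vector, rad) and "tvec" (3), from world to camera coordinates, as OpenCV has them. Camera axes: x right, y down, z forward; pixel columns grow to the right and rows downward; lengths in m; the calibration is good to about 2 mm. A picture is of the moment at which its call begins: read the wrist's pose just before it. calibration takes no time and is no camera call; for the wrist camera it gives the pose at the moment of the call.
- hand_in(): hands the job in; it is judged then, once.
Trained networks look in the newest picture that a camera, given by its name, has taken for a name from the list of things; names that differ only in an ending like _2 or _b are one class to them, and where a whole thing is asked for, a point or a joint stands for the part that bears it (a point fixed in the world has none). Each returns a list of dicts, best first, with "confidence" (0 to 1); they miss things now and then, are a little off and sometimes report something else, mostly with a low value. They report only what shows in the picture. A call takes as long as a camera call.
- spotter.masks_of(name, camera): "region" (420x560 bool, what is visible of it).
- spotter.place_of(name, camera): "position" ([x, y, z] in m, in the coordinates of the camera as it stood for that picture, good to about 4 mm: a listed point, or the origin of a listed thing).
The state is a dict: "time_s": time; "qpos": joint angles; "joint_vel": joint speeds; "joint_efforts": joint torques, N m; "ee_pos": TCP position; "eef_rot": TCP orientation; "contact_force": force on the tool from outside, world axes, zero at the start; "ft_torque": the same for the moment, N m; "finger_gap": finger opening in m; "finger_force": force on a finger pad.
Only numpy, scipy, OpenCV 4.12 (cv2) and the standard library are available. Lean on these libraries where they do the work, as an engineer would, in place of code of your own. Each camera call takes 0.05 s, during which the arm holds its last target. There are 200 camera calls.

## Working session

There is one attempt and no reset: what is moved stays moved. The work goes in short steps, Python scripts to look and compute and a shell command to move; the robot and the scene stay as the last step left them, time stands still between calls to the robot, and variables do not carry over. Pictures are saved under pics/ and viewed, at most 10 in all, crops included, and the job is handed in when it is done.

```bash
mkdir -p pics; cat > h.py <<'E'
import numpy as np, cv2
from scipy.spatial.transform import Rotation as R
from workcell import state, eyes, hand_in, spotter
def shot(cam, fn=None):
    c=eyes.calibration(cam); im=eyes.get_image(cam)
    if fn: cv2.imwrite('pics/'+fn, im[:,:,::-1])
    return im,c
def toworld(c,p):
    Rm=cv2.Rodrigues(np.array(c['rvec'],float))[0]
    return Rm.T@(np.array(p)-np.array(c['tvec']).ravel())
def proj(c,P):
    return cv2.projectPoints(np.array(P,float).reshape(-1,3),np.array(c['rvec'],float),np.array(c['tvec'],float),np.array(c['camera_matrix'],float),None)[0].reshape(-1,2)
def find(names,cam,c):
    for n in names:
        for r in spotter.place_of(n,cam)[:2]:
            w=toworld(c,r['position']); print(cam,n,round(r['confidence'],2),w.round(4))
E
python3 - <<'E'
from h import *
s=state(); print(s['time_s'],s['ee_pos'],s['eef_rot'],s['contact_force'])
for cam in ('scene','side'):
    im,c=shot(cam,cam+'0.png')
    find(['housing','cap_grip','flap_handle','flap_edge','pointer_tip','spare_filter','torch','spanner'],cam,c)
print(state()['time_s'])
E
```

```text
0.0 [0.19021204 0.59454396 0.23015332] [-0.48451945 -3.10341502  0.00338348] [0.16274532 0.46719845 0.47937523]
scene housing 0.67 [ 0.5747 -0.029   0.0053]
scene cap_grip 0.47 [ 0.5189 -0.1615  0.0883]
scene flap_handle 0.66 [ 0.5083 -0.0199  0.1028]
scene flap_edge 0.7 [0.4989 0.0646 0.0749]
scene pointer_tip 0.6 [0.5281 0.0626 0.1679]
scene spare_filter 0.82 [0.4676 0.2936 0.0022]
scene spare_filter 0.67 [ 0.5082 -0.0198  0.1093]
scene torch 0.89 [ 0.7271 -0.1836  0.0029]
scene spanner 0.78 [ 0.3611 -0.2523 -0.0021]
side housing 0.77 [ 0.5713 -0.0343  0.0069]
side cap_grip 0.52 [0.5329 0.0648 0.1668]
side cap_grip 0.45 [ 0.5175 -0.159   0.0827]
side flap_handle 0.6 [ 0.5114 -0.0181  0.1063]
side flap_edge 0.64 [0.5048 0.0594 0.0758]
side pointer_tip 0.72 [0.5318 0.067  0.167 ]
side spare_filter 0.69 [ 0.4649  0.2854 -0.0051]
side torch 0.77 [ 7.294e-01 -1.855e-01 -3.000e-04]
0.9
```

View pics/scene0.png

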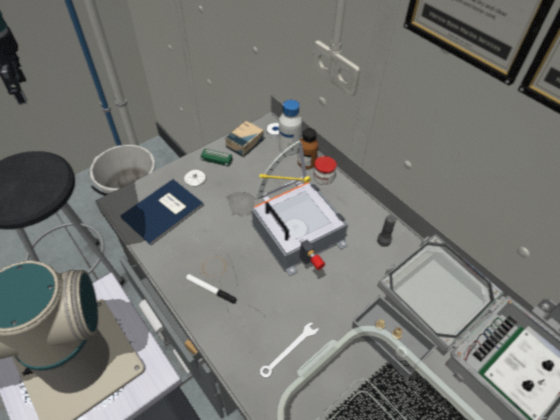

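View pics/side0.png

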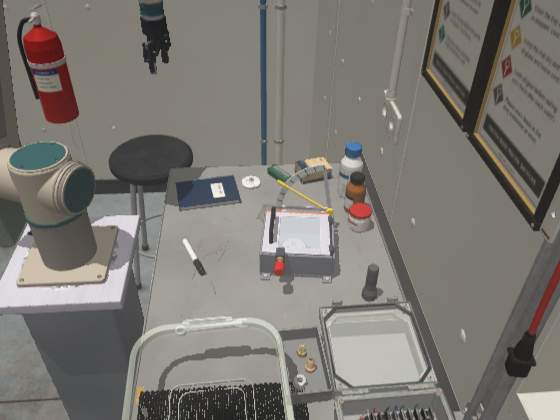

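```bash
python3 - <<'E'
from h import *
from scipy.optimize import least_squares
# fit housing pose x,y,yaw from points
obs=dict(h=[(.5747,-.029),(.5713,-.0343)],cap=[(.5189,-.1615),(.5175,-.159)],han=[(.5083,-.0199),(.5114,-.0181)],ed=[(.4989,.0646),(.5048,.0594)])
loc=dict(h=(0,0),cap=(-.040,-.136),han=(-.065,0),ed=(-.085,.078))
def f(p):
    x,y,t=p;c,s=np.cos(t),np.sin(t);r=[]
    for k,v in obs.items():
        a,b=loc[k]; 
        for o in v: r+= [x+c*a-s*b-o[0], y+s*a+c*b-o[1]]
    return r
q=least_squares(f,[.57,-.03,0]); x,y,t=q.x; print(q.x,np.degrees(t),np.round(np.array(q.fun)*1000,1))
c,s=np.cos(t),np.sin(t)
for tip in ([.5281,.0626,.1679],[.5329,.0648,.1668],[.5318,.067,.167]):
    d=np.array(tip[:2])-[x,y]; lx=c*d[0]+s*d[1]; ly=-s*d[0]+c*d[1]; dx=.08-lx;dz=tip[2]-.074
    print(lx,ly,np.hypot(dx,dz),np.arctan2(dz,dx))
for k,a in dict(cap=(-.04,-.136),han=(-.065,0),hinge=(.08,0)).items(): print(k,x+c*a[0]-s*a[1],y+s*a[0]+c*a[1])
st=state(); M=R.from_rotvec(st['eef_rot']).as_matrix(); print(M.round(3))
E
```

```text
[ 0.57476624 -0.02938557 -0.13776554] -7.893384063263542 [ 0.1 -0.4  3.5  4.9 -2.4  2.9 -1.   0.4  2.1 -0.6 -1.  -2.4  2.4 -5.1
 -3.5  0.1]
-0.05885648667893202 0.08470534995811065 0.16762557648764828 0.5945995100232113
-0.054404091484148695 0.0875436904996015 0.16332880887240747 0.6042912733496291
-0.05579579572067149 0.08957178303152516 0.16458887609863052 0.6004868993537058
cap 0.5164683241648113 -0.15860380355516024
han 0.5103820942526903 -0.0204591047590906
hinge 0.654008266716993 -0.040371979570487895
[[-0.952  0.305  0.   ]
 [ 0.305  0.952  0.   ]
 [-0.     0.    -1.   ]]
```

The scene picture shows the housing at about (298,222), the red cap at (317,262), the yellow pointer at (260–308,178), the torch at (386,230) and the spanner at (290,350). The side picture agrees: cap at (280,262), pointer from (277,182) to (330,212). The housing yaw comes out near −7.9° and the pointer near 0.60 rad. One gripper yaw, with tool y along housing x, works for both grasps.

```bash
python3 -m inch '[[-0.66,-0.75,-0.5,1],[-0.76,-0.65,-0.5,1],[-0.84,-0.54,-0.5,1],[-0.91,-0.42,-0.5,1],[-0.96,-0.29,-0.5,1]]' 60 60
python3 -m inch '[[-0.99,-0.15,0,1],[-1,0,0,1],[-1,0.13,0,1],[-0.97,0.26,0,1],[-0.92,0.39,0,1]]'
python3 -m inch '[[-0.95,0.57,0,0],[-0.95,0.57,0,0],[-0.95,0.57,0,0],[-0.95,0.57,0,0],[-0.95,0.57,0,0]]'
```

```text
time_s: 1.4
ee_pos: [0.2508, 0.4566, 0.307]
eef_rot: [1.524, 2.747, 0.0]
contact_force: [1.2, -0.4, 0.3]
finger_gap: 0.0602
finger_force: 0.0
time_s: 1.9
ee_pos: [0.311, 0.3187, 0.3065]
eef_rot: [2.372, 2.06, 0.001]
contact_force: [-0.0, -0.2, -0.8]
finger_gap: 0.0602
finger_force: 0.0
time_s: 2.4
ee_pos: [0.3766, 0.1659, 0.3066]
eef_rot: [2.366, 2.066, 0.001]
contact_force: [0.6, 0.1, -0.7]
finger_gap: 0.06
finger_force: 0.0
```

```bash
python3 -m inch '[[-0.95,0.57,0,0],[-0.95,0.57,0,0],[-0.95,0.57,0,0],[-0.95,0.57,0,0],[-0.95,0.57,0,0]]'
python3 - <<'E'
from h import *
im,c=shot('wrist','w1.png')
find(['housing','cap_grip','flap_handle','flap_edge','pointer_tip'],'wrist',c)
x,y,t=.5748,-.0294,-.1378
E
```

```text
time_s: 2.9
ee_pos: [0.4421, 0.013, 0.3066]
eef_rot: [2.366, 2.066, 0.001]
contact_force: [1.2, 0.6, -0.2]
finger_gap: 0.0598
finger_force: 0.0
wrist housing 0.66 [ 0.5726 -0.0299 -0.002 ]
wrist cap_grip 0.43 [ 0.5162 -0.1589  0.0858]
wrist flap_handle 0.91 [ 0.5081 -0.0228  0.1152]
wrist flap_edge 0.98 [0.4983 0.0588 0.0761]
wrist pointer_tip 0.91 [0.5275 0.0701 0.1695]
```

View pics/w1.png

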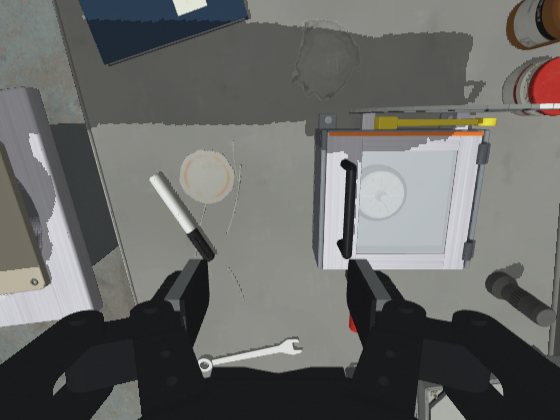

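The wrist picture shows the flap at (340–470,130–268), square to the image, so the gripper yaw matches the housing. The handle is at (348,165–255), the orange stripe at y≈133, the pointer from (375,123) to (495,122), and the cap is partly hidden at (352,322). Next I move above the cap and go down to it.

```bash
python3 -m inch '[[-0.89,0.54,0,0],[-0.89,0.54,0,0],[-0.89,0.54,0,0],[-0.89,0.54,0,0],[-0.89,0.54,0,0]]'
python3 -m inch '[[-0.89,0.54,0.2,0],[0,0,1,0],[0,0,1,0],[0,0,1,0],[0,0,1,0]]'
python3 -m inch '[[0,0,0.5,0],[0,0,0,0]]'
python3 - <<'E'
from h import *
for cam in ('wrist','side','scene'):
    im,c=shot(cam,cam+'2.png'); find(['cap_grip'],cam,c)
s=state(); print(s['ee_pos'],s['eef_rot'])
E
```

```text
time_s: 3.7
ee_pos: [0.5043, -0.1285, 0.3065]
eef_rot: [2.364, 2.069, 0.001]
contact_force: [0.4, 0.5, -0.6]
finger_gap: 0.0599
finger_force: 0.0
time_s: 4.2
ee_pos: [0.5165, -0.1561, 0.1795]
eef_rot: [2.364, 2.068, 0.001]
contact_force: [0.4, 0.8, 0.3]
finger_gap: 0.0598
finger_force: 0.0
time_s: 4.4
ee_pos: [0.5142, -0.1551, 0.1625]
eef_rot: [-2.36, -2.065, 0.004]
contact_force: [0.4, 0.1, 0.1]
finger_gap: 0.0598
finger_force: 0.0
wrist cap_grip 0.96 [ 0.5168 -0.161   0.0863]
side cap_grip 0.51 [ 0.5184 -0.157   0.0827]
scene cap_grip 0.65 [ 0.5178 -0.1589  0.083 ]
[ 0.51761458 -0.15766505  0.16696251] [2.36391788e+00 2.06498773e+00 2.04739935e-03]
```

View pics/wrist2.png

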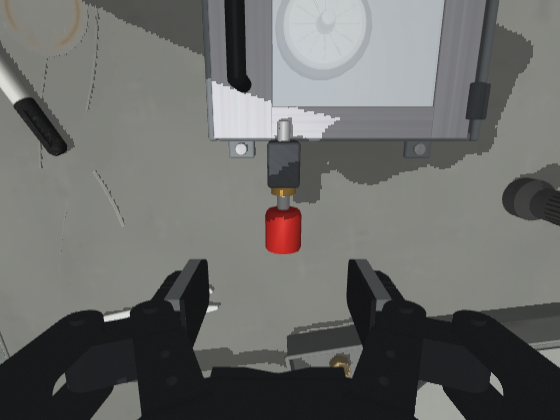

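The cap is at (283,230), centred between the fingers at about (278), and the pins read (0.5175, −0.159, 0.083) from all three cameras. I go down and close on it.

```bash
python3 -m inch '[[-0.05,0.03,0.9,0],[0,0,0.9,0],[0,0,0.9,0],[0,0,0.7,0],[0,0,0,0]]'
python3 -m inch '[[0,0,0,0],[0,0,0,0],[0,0,0,0],[0,0,0,0],[0,0,0,0]]' 10 70
```

```text
time_s: 5.2
ee_pos: [0.5151, -0.1582, 0.0612]
eef_rot: [-2.363, -2.063, 0.003]
contact_force: [-0.7, -0.3, -0.2]
finger_gap: 0.0597
finger_force: 0.0
time_s: 5.7
ee_pos: [0.5169, -0.1595, 0.0655]
eef_rot: [2.366, 2.065, -0.002]
contact_force: [-4.3, 0.3, 6.1]
finger_gap: 0.022
finger_force: 68.2
```

```bash
python3 -m inch '[[-0.15,0,0,0],[-0.15,0,0,0],[-0.15,0,0,0],[-0.15,0,0,0],[-0.15,0,0,0]]'
python3 -m inch '[[-0.05,0,0,0],[-0.05,0,0,0],[-0.05,0,0,0],[0,0,0,0]]'
python3 - <<'E'
from h import *
for cam in ('wrist','side','scene'):
    im,c=shot(cam,cam+'3.png'); find(['cap_grip'],cam,c)
s=state(); print(s['ee_pos'],s['contact_force'],s['finger_gap'])
E
```

```text
time_s: 6.2
ee_pos: [0.5141, -0.18, 0.0655]
eef_rot: [-2.364, -2.066, -0.004]
contact_force: [-3.4, 5.6, 7.9]
finger_gap: 0.0219
finger_force: 68.3
time_s: 6.6
ee_pos: [0.514, -0.1805, 0.0654]
eef_rot: [-2.359, -2.064, -0.016]
contact_force: [-0.4, 14.9, 10.5]
finger_gap: 0.0216
finger_force: 68.6
wrist cap_grip 0.85 [ 0.5131 -0.1804  0.0783]
side cap_grip 0.72 [ 0.5191 -0.1787  0.0824]
scene cap_grip 0.64 [ 0.5142 -0.1804  0.083 ]
[ 0.51400577 -0.18047782  0.06534655] [-0.87175332 17.02736833 10.5068713 ] 0.022072746590882066
```

View pics/wrist3.png

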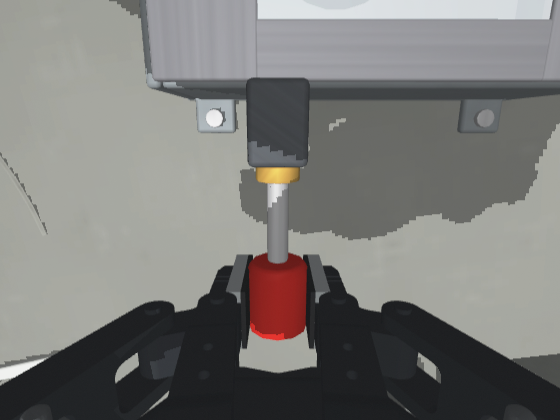

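The shaft is now exposed between the bracket at (278,165) and the cap at (278,295). The cap moved about 22 mm and the force then rose to 17 N at the stop, so it is fully out. I let go and go up.

```bash
python3 -m inch '[[0.08,0,0,0],[0,0,0,0],[0,0,0,0],[0,0,0,0]]' 50 60
python3 -m inch '[[0,0,-1,0],[0,0,-1,0],[0,0,-1,0],[0,0,-1,0],[0,0,-1,0]]'
python3 -m inch '[[0.9,0,-0.2,0],[0.9,0,0,0],[0.9,0,0,0],[0.9,0,0,0],[0.9,0,0,0]]'
python3 - <<'E'
from h import *
for cam in ('wrist','side','scene'):
    im,c=shot(cam,cam+'4.png'); find(['flap_handle','cap_grip','pointer_tip','flap_edge'],cam,c)
P=[]
for i in range(3):
    s=state(); eyes.get_image('wrist'); P.append(s['ee_pos'])
print(np.round(P,4),s['eef_rot'])
E
```

```text
time_s: 7.3
ee_pos: [0.5142, -0.184, 0.0637]
eef_rot: [2.366, 2.065, 0.0]
contact_force: [-0.3, 0.1, -1.0]
finger_gap: 0.0499
finger_force: 0.0
time_s: 7.8
ee_pos: [0.5136, -0.1838, 0.2145]
eef_rot: [2.367, 2.065, -0.0]
contact_force: [-0.3, 0.1, 0.3]
finger_gap: 0.0496
finger_force: 0.0
time_s: 8.3
ee_pos: [0.5322, -0.0491, 0.2194]
eef_rot: [2.367, 2.065, -0.0]
contact_force: [0.2, -0.1, 0.7]
finger_gap: 0.05
finger_force: 0.0
wrist flap_handle 0.75 [ 0.5067 -0.0239  0.1139]
wrist cap_grip 0.92 [ 0.5117 -0.1816  0.0846]
wrist pointer_tip 0.77 [0.5271 0.0674 0.1654]
wrist flap_edge 0.79 [0.5005 0.0604 0.0769]
side flap_handle 0.56 [ 0.5087 -0.0198  0.1043]
side cap_grip 0.46 [ 0.5182 -0.179   0.0844]
side pointer_tip 0.52 [0.5329 0.0675 0.1646]
side pointer_tip 0.39 [ 0.5721 -0.0306  0.0021]
side flap_edge 0.97 [0.5064 0.0585 0.0774]
scene flap_handle 0.62 [ 0.5089 -0.0201  0.1092]
scene cap_grip 0.58 [ 0.5158 -0.1795  0.087 ]
scene cap_grip 0.37 [ 0.357  -0.2478 -0.0044]
scene pointer_tip 0.44 [0.5288 0.0621 0.1652]
scene flap_edge 0.76 [0.4995 0.0646 0.0754]
[[ 0.532  -0.0499  0.2193]
 [ 0.532  -0.0498  0.2193]
 [ 0.532  -0.0498  0.2193]] [-2.36666862e+00 -2.06600992e+00 -3.38874331e-05]
```

View pics/wrist4.png

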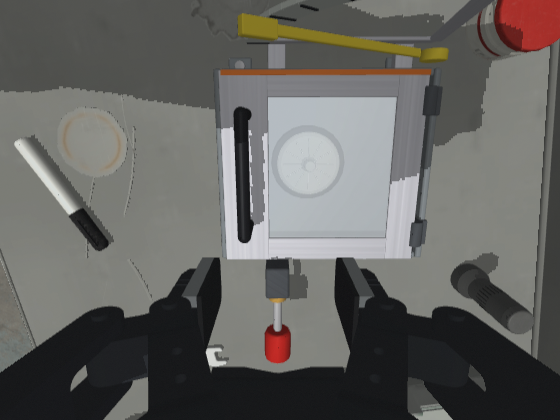

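The cap is out at (278,343) and still on its shaft. The handle is at (243,110–240), the orange stripe is level at y≈72, and the pointer runs from (240,25) to (445,55), untouched. Next I grasp the handle.

```bash
python3 -m inch '[[0.85,-0.89,0,0],[0,0,0.8,0],[0,0,0.8,0],[0,0,0.8,0],[0,0,0.8,0]]'
python3 -m inch '[[0,0,0.8,0],[0,0,0.2,0],[0,0,0,0]]'
python3 -m inch '[[0,0,0,0],[0,0,0,0],[0,0,0,0],[0,0,0,0],[0,0,0,0]]' 3 40
python3 - <<'E'
from h import *
P=[]
for i in range(3):
    im,c=shot('wrist','w5.png'); find(['flap_handle','pointer_tip','flap_edge'],'wrist',c)
    for cam in ('side','scene'):
        im,c=shot(cam); find(['pointer_tip','flap_edge'],cam,c)
s=state();print(np.round(s['ee_pos'],4),s['eef_rot'],s['contact_force'],s['finger_gap'])
E
```

```text
time_s: 9.7
ee_pos: [0.5091, -0.0207, 0.1227]
eef_rot: [2.366, 2.066, 0.001]
contact_force: [0.7, -0.7, 0.1]
finger_gap: 0.0499
finger_force: 0.0
time_s: 10.0
ee_pos: [0.508, -0.0206, 0.0924]
eef_rot: [-2.365, -2.065, 0.003]
contact_force: [0.5, 0.8, 1.0]
finger_gap: 0.0498
finger_force: 0.0
time_s: 10.5
ee_pos: [0.5101, -0.021, 0.0947]
eef_rot: [2.365, 2.065, 0.002]
contact_force: [-1.1, -0.4, 6.4]
finger_gap: 0.0085
finger_force: 39.1
wrist flap_handle 0.82 [ 0.5041 -0.0235  0.1156]
wrist flap_edge 0.97 [0.5006 0.0581 0.0769]
wrist flap_edge 0.3 [ 0.5747 -0.0271 -0.0011]
side flap_edge 0.86 [0.5054 0.059  0.0722]
side flap_edge 0.53 [ 0.7294 -0.1862 -0.0021]
scene flap_edge 0.58 [0.4971 0.0636 0.0716]
wrist flap_handle 0.59 [ 0.5055 -0.0201  0.1138]
wrist flap_edge 0.83 [0.5022 0.0602 0.0771]
scene flap_edge 0.94 [0.4988 0.0645 0.0733]
wrist flap_handle 0.55 [ 0.5091 -0.019   0.1158]
wrist flap_edge 0.87 [0.4997 0.0592 0.0766]
wrist flap_edge 0.32 [ 0.5706 -0.0315 -0.0018]
side pointer_tip 0.39 [ 0.7285 -0.1846 -0.001 ]
side flap_edge 0.58 [0.5036 0.0595 0.0745]
scene flap_edge 0.96 [0.5025 0.0637 0.0757]
[ 0.5101 -0.021   0.0947] [2.36503405 2.06494966 0.00243214] [-1.01249895  0.39034985  6.38030991] 0.008513912841844608
```

View pics/w5.png

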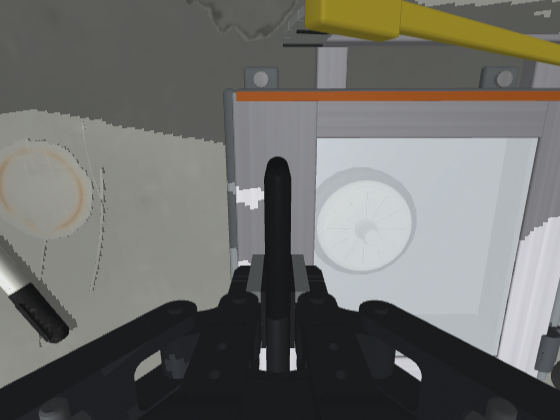

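The bar is held: the gap is 8.5 mm with the bar at (277,160–320) between the pads. The flap and its stripe at y≈95 are still shut, and the pointer is undisturbed. I swing the flap along the arc in 0.055 rad steps.

```bash
python3 -m inch '[[0,0.075,-0.26,0],[0,0.09,-0.26,0],[0,0.105,-0.255,0],[0,0.115,-0.25,0],[0,0.13,-0.24,0]]'
python3 - <<'E'
from h import *
im,c=shot('side'); find(['flap_edge','cap_grip'],'side',c)
s=state();print(np.round(s['ee_pos'],4),s['contact_force'],s['finger_gap'])
E
```

```text
time_s: 12.5
ee_pos: [0.524, -0.0229, 0.1315]
eef_rot: [-2.366, -2.066, 0.001]
contact_force: [2.7, -0.7, -5.9]
finger_gap: 0.0087
finger_force: 38.8
side flap_edge 0.82 [0.5109 0.0585 0.1184]
side cap_grip 0.71 [ 0.5178 -0.1791  0.0825]
side cap_grip 0.19 [ 0.7273 -0.1836 -0.0032]
[ 0.5241 -0.0229  0.1317] [-0.73411613  0.44914842 -2.7650966 ] 0.00821807069485401
```

```bash
python3 -m inch '[[0,0.145,-0.235,0],[0,0.155,-0.225,0],[0,0.17,-0.215,0],[0,0.18,-0.205,0],[0,0.19,-0.195,0]]'
python3 -m inch '[[0,0,0,0],[0,0,0,0]]'
cat > m.py <<'E'
from h import *
x,y,t=.5742,-.0295,-.1365
cc,ss=np.cos(t),np.sin(t)
def ang(p):
    d=p[:2]-np.array([x,y]); lx=cc*d[0]+ss*d[1]; return np.arctan2(p[2]-.074,.08-lx), np.hypot(p[2]-.074,.08-lx)
import sys
tag=sys.argv[1]
for cam in ('wrist','side','scene'):
  for i in range(3):
    im,c=shot(cam,cam+tag+'.png')
    for n in ('flap_edge','pointer_tip'):
        r=spotter.place_of(n,cam)
        if r and r[0]['confidence']>.4:
            w=toworld(c,r[0]['position']); a=ang(w); print(cam,n,round(r[0]['confidence'],2),w.round(4),np.round(a,3))
s=state();print(s['time_s'],np.round(s['ee_pos'],4),s['eef_rot'],s['contact_force'],s['finger_gap'])
E
python3 m.py 6
```

```text
time_s: 13.15
ee_pos: [0.547, -0.0259, 0.1639]
eef_rot: [-2.363, -2.064, 0.006]
contact_force: [-7.3, 0.6, 1.1]
finger_gap: 0.0085
finger_force: 39.1
time_s: 13.35
ee_pos: [0.5474, -0.026, 0.1642]
eef_rot: [-2.364, -2.064, 0.005]
contact_force: [-7.0, 0.7, 2.5]
finger_gap: 0.008
finger_force: 39.2
wrist flap_edge 0.83 [0.5223 0.0572 0.1599] [0.54  0.167]
wrist pointer_tip 0.73 [0.5233 0.0677 0.1689] [0.584 0.172]
wrist flap_edge 0.73 [0.5232 0.0586 0.1597] [0.541 0.166]
wrist pointer_tip 0.69 [0.5282 0.0702 0.1675] [0.592 0.168]
wrist flap_edge 0.56 [0.5194 0.0578 0.1591] [0.527 0.169]
wrist pointer_tip 0.97 [0.5293 0.0696 0.1681] [0.599 0.167]
side flap_edge 0.88 [0.5269 0.0561 0.1589] [0.55  0.162]
side flap_edge 0.88 [0.5258 0.06   0.1593] [0.547 0.164]
scene pointer_tip 0.46 [ 0.5472 -0.0232  0.1757] [0.757 0.148]
scene flap_edge 0.55 [0.5198 0.0593 0.1585] [0.525 0.169]
scene pointer_tip 0.41 [0.5276 0.0629 0.1638] [0.575 0.165]
scene flap_edge 0.59 [0.52   0.0613 0.1544] [0.503 0.167]
scene pointer_tip 0.46 [0.5252 0.0591 0.1668] [0.584 0.169]
14.7 [ 0.5471 -0.0259  0.164 ] [-2.3637483  -2.06403345  0.00503066] [-6.78810929  1.34737099  2.31754391] 0.008666760185194222
```

View pics/wrist6.png

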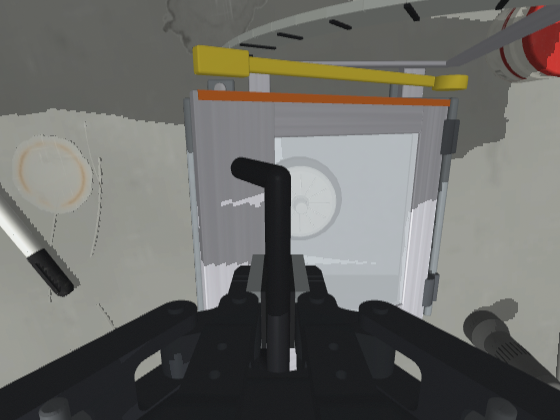

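The stripe (195–450, y≈97) is close to the pointer (195–465, y 62→80). The flap reads about 0.54 and the pointer about 0.595, so I raise it by about 0.053 and compare the edge lines by pixels.

```bash
python3 -m inch '[[0,0.1,-0.095,0],[0,0.095,-0.09,0],[0,0,0,0],[0,0,0,0]]'
python3 m.py 7
python3 - <<'E'
import cv2,numpy as np
a=cv2.resize(cv2.imread('pics/side7.png')[150:290,230:370],(560,560),interpolation=cv2.INTER_CUBIC)
cv2.imwrite('pics/crop7.png',a)
E
```

```text
time_s: 15.1
ee_pos: [0.5529, -0.0267, 0.1699]
eef_rot: [-2.364, -2.064, 0.005]
contact_force: [-8.2, 0.4, 2.9]
finger_gap: 0.0082
finger_force: 39.2
wrist flap_edge 0.62 [0.5254 0.0545 0.1655] [0.58  0.167]
wrist pointer_tip 0.78 [0.5279 0.0677 0.1676] [0.593 0.168]
wrist flap_edge 0.6 [0.5242 0.0563 0.1669] [0.582 0.169]
wrist pointer_tip 0.67 [0.5254 0.0691 0.1678] [0.585 0.17 ]
wrist flap_edge 0.86 [0.5278 0.0559 0.168 ] [0.599 0.167]
wrist pointer_tip 0.94 [0.5285 0.0664 0.164 ] [0.577 0.165]
side pointer_tip 0.44 [ 0.7315 -0.1837 -0.0014] [-2.48   0.123]
side flap_edge 0.83 [0.5278 0.0566 0.1631] [0.574 0.164]
side flap_edge 0.91 [0.5283 0.0547 0.1634] [0.578 0.164]
side pointer_tip 0.66 [ 0.5546 -0.0265  0.1784] [0.808 0.144]
scene flap_edge 0.62 [0.5236 0.0618 0.1619] [0.553 0.168]
scene pointer_tip 0.42 [0.5299 0.0616 0.1651] [0.589 0.164]
scene flap_edge 0.66 [0.5255 0.0577 0.165 ] [0.576 0.167]
scene pointer_tip 0.64 [ 0.7306 -0.1838  0.0014] [-2.493  0.12 ]
scene flap_edge 0.67 [0.5261 0.0606 0.1616] [0.559 0.165]
scene pointer_tip 0.63 [0.5277 0.0596 0.1672] [0.593 0.167]
16.45 [ 0.5528 -0.0267  0.1698] [-2.36361916 -2.06396973  0.00524558] [-8.02088972  1.17397935  2.59129872] 0.008172361423189339
```

View pics/crop7.png

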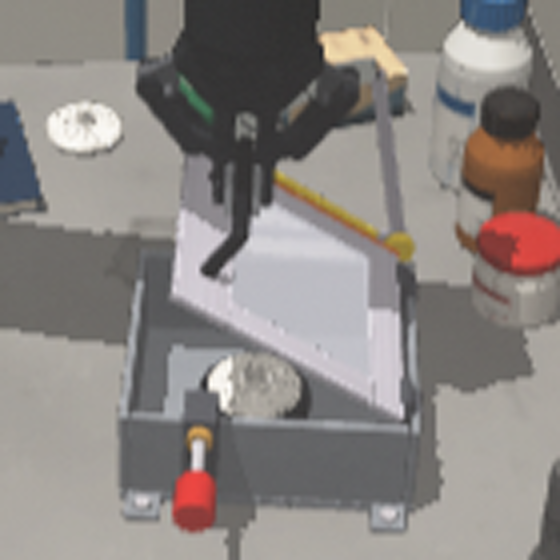

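The flap is open with the filter disc visible. The yellow pointer (crop 275–410, 175–245) lies right along the stripe edge, and the cap is out at (195,500). I check the small remaining difference with a pixel fit.

```bash
cat > fit.py <<'E'
from h import *
from scipy.optimize import least_squares
import sys
tag=sys.argv[1]
x,y,t=.5742,-.0295,-.1365
C={k:eyes.calibration(k) for k in ('side','scene')}
def pts(th,Y,h,off,r=(.02,.16)):
    r=np.array(r); lx=.08-r*np.cos(th)+h*np.sin(th); z=.074+r*np.sin(th)+h*np.cos(th)
    a=t; X=x+off[0]+np.cos(a)*lx-np.sin(a)*Y; W=y+off[1]+np.sin(a)*lx+np.cos(a)*Y
    return np.c_[X,W,z]
def pix(fn,cam,kind,th):
    im=cv2.imread('pics/'+fn); hsv=cv2.cvtColor(im,cv2.COLOR_BGR2HSV)
    lo,hi=((21,140,90),(33,255,255)) if kind=='y' else ((5,110,90),(17,255,255))
    m=cv2.inRange(hsv,lo,hi)
    p=proj(C[cam],pts(th,.086 if kind=='y' else .076,0,(0,0)))
    b=np.zeros_like(m); cv2.line(b,tuple(int(v) for v in p[0]),tuple(int(v) for v in p[1]),255,13)
    vv,uu=np.nonzero(m&b); return np.c_[uu,vv].astype(float)
def dist(cam,P,th,Y,h,off):
    a,b=proj(C[cam],pts(th,Y,h,off)); d=(b-a)/np.linalg.norm(b-a); n=np.array([-d[1],d[0]])
    return (P-a)@n/np.sqrt(len(P))
D=[(c,k,pix(f'{c}{g}.png',c,k,th),w) for c in C for g,k,th,w in (('0','o',0,0),('0','y',.595,1),(tag,'o',.59,2))]
for d in D: print(d[0],d[1],d[3],len(d[2]))
def f(p):   # th_pointer, th_flap, Yp, Ys, off per camera
    r=[]
    for c,k,P,w in D:
        if len(P)<8: continue
        off=p[4:6] if c=='side' else p[6:8]
        th=(0,p[0],p[1])[w]; Y=p[2] if k=='y' else p[3]; h=0 if k=='y' else .003
        r+=list(dist(c,P,th,Y,h,off))
    return r+list(np.array(p[4:])/.003*.3)+[(p[2]-.086)/.003*.3,(p[3]-.076)/.002*.3]
q=least_squares(f,[.595,.58,.086,.076,0,0,0,0],loss='soft_l1'); print(q.x.round(4),q.cost)
J=np.linalg.inv(q.jac.T@q.jac); print('sd',np.sqrt(np.diag(J))[:2],'diff',q.x[1]-q.x[0])
E
python3 fit.py 7
```

```text
side o 0 51
side y 1 103
side o 2 34
scene o 0 54
scene y 1 79
scene o 2 11
[0.5817 0.5779 0.0876 0.0762 0.0008 0.0007 0.0014 0.0012] 0.8487008233126092
sd [0.0353947  0.03367201] diff -0.003786090870770753
```

```bash
python3 -m inch '[[0,0.03,-0.03,0],[0,0,0,0],[0,0,0,0],[0,0,0,0]]'
python3 m.py 8; python3 fit.py 8
```

```text
time_s: 16.85
ee_pos: [0.5536, -0.0268, 0.1706]
eef_rot: [-2.364, -2.064, 0.005]
contact_force: [-7.9, 1.2, 3.1]
finger_gap: 0.0085
finger_force: 39.2
wrist flap_edge 0.59 [0.5257 0.056  0.1656] [0.581 0.167]
wrist pointer_tip 0.94 [0.5275 0.0699 0.1674] [0.589 0.168]
wrist flap_edge 0.9 [0.5291 0.0548 0.1698] [0.613 0.166]
wrist pointer_tip 0.94 [0.5281 0.0676 0.1626] [0.568 0.165]
wrist flap_edge 0.91 [0.5294 0.0554 0.1662] [0.596 0.164]
wrist pointer_tip 0.67 [0.5262 0.0708 0.1652] [0.574 0.168]
side flap_edge 0.89 [0.533  0.0548 0.1666] [0.611 0.162]
side flap_edge 0.62 [0.5321 0.058  0.1651] [0.598 0.162]
side flap_edge 0.6 [0.5282 0.057  0.1663] [0.592 0.165]
scene flap_edge 0.87 [0.5259 0.0571 0.1641] [0.573 0.166]
scene pointer_tip 0.54 [0.529  0.0606 0.1662] [0.592 0.165]
scene flap_edge 0.91 [0.5285 0.0599 0.1617] [0.568 0.163]
scene pointer_tip 0.5 [0.5317 0.0626 0.1649] [0.594 0.162]
scene flap_edge 0.86 [0.5254 0.0611 0.165 ] [0.574 0.168]
scene pointer_tip 0.63 [0.5264 0.06   0.1656] [0.581 0.167]
18.2 [ 0.5536 -0.0268  0.1706] [-2.3635446  -2.06383244  0.00545783] [-8.02997813  0.75695232  3.89136877] 0.008559275956126666
side o 0 51
side y 1 103
side o 2 34
scene o 0 54
scene y 1 79
scene o 2 11
[0.5815 0.5803 0.0876 0.0763 0.0009 0.0007 0.0015 0.0012] 0.8464725667365556
sd [0.03537676 0.0333955 ] diff -0.0012324335100581951
```

The flap and the pointer both read about 0.587, the fit puts them 0.001 rad apart, and the grip is steady, so I hand it in.

```bash
python3 -c "
from workcell import hand_in
print(hand_in())"
```

```text
the job is handed in; nothing more can be done
None
```

The job is handed in at about 18 s: the cap is fully out, and the gripper is holding the flap at about 0.585 rad, level with the pointer to within about 0.01 rad by the camera readings; the pointer reads the same as at the start, and the spare filter, torch and spanner were not touched.

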